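# Pull out the camera arm over a stacked circuit board

## Task

Get the board ready for its inspection picture at the camera stand: lay the flat aluminium riser plate on the stand's raised black pad, then the circuit board in its black carrier on the riser, all edges flush, each set down and not dropped. Then take the camera head by its grip so that the lock button in the side of the grip is squeezed in, draw the arm out until its 150 mm line (the third long line) stands at the mouth of the sleeve, and finish still holding it there, because its spring pulls it back. Leave the other things on the bench where they are.

Things in the scene. Friction and masses are not known exactly. Their poses are not given: they have to be found in the camera images.
- stand: Fixed inspection stand; place and yaw vary. Grey base plate 120 (own x) x 560 (own y, -70 to +490) x 12 mm; origin on the table under the pad's centre, own z up. A 28 mm post at own y +430, 262 high, holds a level aluminium sleeve 36 wide x 32 high, its centre 200 above the table, that ends at own y +220. The telescoping arm draws out of it along own -y; at 150 mm the camera is over the pad
- pad_top (a point): centre of the top face of the stand's raised pad, a black block 80 (own x) x 56 (own y) mm, top 38 mm above the table; axes as the stand's
- sleeve_mouth (a point): middle of the upper edge of the sleeve's open mouth, 216 mm above the table, where the scale on the arm's top face is read; axes as the stand's. The top of the arm lies 6 mm lower
- boom (a joint): m the arm is drawn out: 0 home and locked (at the start), stop at 0.18. 18 x 20 mm aluminium bar, dark lines across its top every 10 mm, long thick ones over the full width at 50, 100, 150; the line at the sleeve's mouth is the reading. A spring pulls it home, 2.1 N at 0, 3 N at 0.15; nothing else keeps it out there. With the button out a barb in the sleeve's side slot stops it after 1.5 mm
- camera_head: Camera head on the arm's end; origin at the middle of its grip, 202 mm above the table, on the arm's centre line; axes as the stand's. Grip: upright black block 34 (own x) x 40 (own y) mm, 178 to 226 mm above the table, 2 mm before the sleeve's mouth when home, free above and on both x sides. 48 mm ahead (own -y) hangs the camera, a 36 mm barrel with 50 mm ring light, 134 to 238 above the table
- release (a joint): lock button: steel pad 22 (own y) x 20 (z) mm in the middle of the grip's own +x side, 6 mm proud at rest. m pressed towards own -x: 0 at rest, 0.006 flush; the arm is free from 0.004 on. Spring 2 N at rest, 5 N flush: gripping the block across its x sides at its middle (40 mm over grip and button, 34 squeezed) presses it. Let go half out, it springs out and the arm runs back to about 0.02
- riser: Loose riser plate: plain flat aluminium plate 80 (own x) x 56 (own y) x 12 mm with four small dark holes, about 145 g; origin at the centre of its underside, own z up. Lies flat on the table at the start; it and the board may be on either side of the robot
- board: Loose circuit board in its flat black carrier: 80 (own x) x 56 (own y) mm, carrier 12 mm thick with upright long sides, green board on it, a green terminal block 9 x 42 mm rising to 22.5 mm at each short end; about 95 g; origin at the centre of its underside, own z up. Either way round is right
- solder_spool: Bystander, leave alone: grey spool of solder standing on end, 50 dia x 38 high (mm); origin at its underside
- multimeter: Bystander, leave alone: orange and black hand multimeter lying on its back, 150 x 74 x 44 (mm); origin at its underside
- flux_bottle: Bystander, leave alone: small white bottle, 28 dia x 58 high (mm); origin at its underside
- screwdriver: Bystander, leave alone: screwdriver lying flat, 170 long (mm); origin at its underside
- tip_cleaner: Bystander, leave alone: open dark tin with brass wool, 64 dia x 36 high (mm); origin at its underside
- spare_panel: Bystander, leave alone: larger green circuit panel lying flat, 120 x 90 x 5 (not the board of this job) (mm); origin at its underside
- cutters: Bystander, leave alone: small side cutters with red handles lying flat, about 130 long (mm); origin at its underside
Things that resemble listed ones, but are neither listed nor needed, are in the scene too. What is shaped like the board but yellow is not meant. Of the things that look like the riser, take the one that is farthest to the robot's right at the start.

How it is judged:
By the outcome, as a careful person would: the job done as asked, in the order asked, and still so for the second after the job is handed in, while the arm keeps its last pose, push and grip.
It also fails if it takes over 67 s, if anything falls off the work surface, if the arm or the gripper's body presses on something with over 40 N, if the wrist force passes 120 N, or if a joint passes its speed limit or range.

## Robot

A 6-joint arm with a two-finger parallel gripper is mounted at the origin on the work surface. World frame = base frame: x ahead of the robot, y to its left, z up, the work surface at z = 0. Lengths are in m, angles in degrees, forces in N, time in s.
With the tool pointing down it reaches from about 0.3 to 1 m from the base axis. Payload 5.1 kg.
Tool frame: the origin (TCP) lies at the very end of the fingers, on their centre line; the grasp point (between the pads) lies 19 mm behind it; z points along the fingers, y is the line along which they close (so a half turn about z gives the same grasp; the last joint's range is limited). The gripper opens to 95 mm and grips with 3 to 60 N. Pads are 20 mm wide; open, the fingers measure 119 mm over their backs; the gripper's body (75 mm by 180 mm) begins 59 mm behind the grasp point.
Start: joints at [69.351, 7.093, 94.555, -0, 78.352, -4.733], TCP at [0.178, 0.625, 0.194] pointing down, gripper open.
Joint ranges: [-149.61, 149.61], [-58.7, 133.49], [1.44, 155.28], [-77.14, 257.14], [18.33, 153.61], [-166.67, 166.67]. Speed limits (degrees/s): [147.25, 147.25, 180, 180, 180, 180].

## Interface

Orientations are given as a 3x3 rotation matrix whose columns are the frame's x, y, z axes.
In Python, from cell import env, vision, job, silhouettes gives the robot as it stands. The module is installed in compiled form; this text tells all that it offers.
- The arm moves only by the shell command python3 -m crank 'ROWS' [FORCE]. ROWS is text: rows parted by semicolons, each of 7 numbers parted by spaces: the shift along the tool's x, y, z in m, then the turn, a rotation vector about the tool's x, y, z in degrees, then the closure, from -1 (fully open) to 1 (shut), so that 0 is half open. In form: tx ty tz ax ay az hand; .... A call has 1 to 12 rows; each row is the pose to reach, as a shift and turn from the pose commanded when the call began, along the tool's axes at that moment; what a row does not reach only later rows make up. A row lasts 1/8 s, in which the tool goes at most 62.5 mm and 10.7 degrees, less where a joint would pass 70% of its speed; a pose out of reach is approached as far as the arm can. A call with a gripper value outside its range is refused whole. The fingers move at their own pace and stop on an object; FORCE is the grip in N (left out, the last holds). Time passes only in rows, so rows that repeat a pose let the fingers close. It gives the time, the measured TCP pose, the force, the opening and the grip force at its end, in the units of the state.
- env.state(): the state, without advancing time (a new reading comes with each control period).
- vision.get_image(name): name is "scene" or "top"; returns the picture (400x640x3 uint8, blue, green, red); there is no depth.
- vision.get_calibration(name): a dict with "fx", "fy", "cx", "cy" (pixels), "world_from_camera" (4x4, takes a point from camera to world coordinates). Camera axes: x right, y down, z forward; pixel columns grow to the right and rows downward; lengths in m; the calibration is good to about 2 mm. A picture is of the moment at which its call begins. get_calibration takes no time and is no camera call.
- job.job_done(): hands the job in; it is judged then, once.
Trained networks look in the newest picture that a camera, given by its name, has taken for a name from the list of things; names that differ only in an ending like _2 or _b are one class to them, and where a whole thing is asked for, a point or a joint stands for the part that bears it (a point fixed in the world has none). Each returns a list of dicts, best first, with "score" (0 to 1); they miss things now and then, are a little off and sometimes report something else, mostly with a low value. They report only what shows in the picture. A call takes as long as a camera call. They do not tell look-alikes from the thing itself.
- silhouettes(camera, name): "pixels" (400x640 bool, what is visible of it) and "centre" ([row, column] in pixels, amid what is visible of it).
The state is a dict: "t": time; "q": joint angles; "dq": joint speeds; "joint_torque": joint torques, N m; "tcp_pos": TCP position; "tcp_rot": TCP orientation; "force": force on the tool from outside, world axes, zero at the start; "wrist_torque": the same for the moment, N m; "gripper_width": finger opening in m; "grasp_force": force on a finger pad.
Only numpy, scipy, OpenCV 4.12 (cv2) and the standard library are available. Lean on these libraries where they do the work, as an engineer would, in place of code of your own. Each camera call takes 0.05 s, during which the arm holds its last target. There are 200 camera calls.

## Working session

There is one attempt and no reset: what is moved stays moved. The work goes in short steps, Python scripts to look and compute and a shell command to move; the robot and the scene stay as the last step left them, time stands still between calls to the robot, and variables do not carry over. Pictures are saved under pics/ and viewed, at most 10 in all, crops included, and the job is handed in when it is done.

```bash
mkdir -p pics; cat > h.py <<'E'
import numpy as np, cv2
from cell import env, vision, job, silhouettes
def cal(n):
    c=vision.get_calibration(n); return c, np.array(c["world_from_camera"])
def ray(n,u,v,z):
    c,T=cal(n); d=T[:3,:3]@np.array([(u-c["cx"])/c["fx"],(v-c["cy"])/c["fy"],1]); o=T[:3,3]
    return o+d*(z-o[2])/d[2]
def proj(n,P):
    c,T=cal(n); p=(np.atleast_2d(P)-T[:3,3])@T[:3,:3]
    return np.c_[p[:,0]/p[:,2]*c["fx"]+c["cx"],p[:,1]/p[:,2]*c["fy"]+c["cy"]]
def rectfit(n,mask,z):
    "min area rect of mask at height z in world: centre, sizes, yaw of long side"
    m=mask.astype(np.uint8); k=cv2.findContours(m,cv2.RETR_EXTERNAL,cv2.CHAIN_APPROX_NONE)[0]
    k=max(k,key=cv2.contourArea)[:,0,:]
    w=np.array([ray(n,u,v,z)[:2] for u,v in k],np.float32)
    (c,(a,b),t)=cv2.minAreaRect(w*1000)
    if a<b: a,b,t=b,a,t+90
    return np.round(np.array(c)/1000,4),round(a),round(b),round((t+90)%180-90,1)
E
python3 - <<'E'
from h import *
for n in("scene","top"):
    im=vision.get_image(n); cv2.imwrite(f"pics/{n}0.png",im); print(n,cal(n)[1].round(3).tolist(),cal(n)[0]["fx"])
for o,z in(("riser",.012),("board",.012),("stand",.012),("camera_head",.226)):
    for s in silhouettes("top",o): print(o,round(s["score"],2),s["centre"],s["pixels"].sum(),rectfit("top",s["pixels"],z))
print(env.state())
E
```

```text
scene [[-0.117, 0.774, -0.622, 1.316], [0.993, 0.08, -0.087, 0.123], [-0.018, -0.628, -0.778, 1.147], [0.0, 0.0, 0.0, 1.0]] 395.50267539725513
top [[0.002, -0.995, 0.104, 0.411], [-1.0, -0.003, -0.01, 0.03], [0.01, -0.104, -0.994, 1.405], [0.0, 0.0, 0.0, 1.0]] 479.1137976406074
riser 0.88 [244.9, 271.0] 549 (array([0.4366, 0.1389]), 82, 58, 25.7)
riser 0.8 [299.7, 200.5] 568 (array([0.275 , 0.3421]), 80, 57, -87.0)
riser 0.66 [257.6, 165.0] 263 (array([0.3841, 0.4463]), 86, 27, -3.2)
board 0.96 [214.9, 428.9] 488 (array([ 0.5181, -0.3196]), 77, 57, 8.0)
stand 0.66 [183.2, 285.5] 8205 (array([0.5988, 0.1177]), 614, 127, 85.9)
camera_head 0.55 [182.4, 302.7] 565 (array([0.5893, 0.054 ]), 92, 46, 81.6)
{'t': 0.3, 'q': array([ 6.93506565e+01,  7.10654704e+00,  9.45828297e+01,  4.30564123e-04,
        7.83514927e+01, -4.73211871e+00]), 'dq': array([ 0.0079277 , -0.01186552, -0.13005368, -0.01667341,  0.14800743,
        0.0677765 ]), 'joint_torque': array([ 3.26254326e-05, -4.16985726e+01, -3.59534919e+01,  7.73343444e-02,
        4.60937514e-02, -1.14377563e-04]), 'tcp_pos': array([0.17819465, 0.62484195, 0.19372044]), 'tcp_rot': array([[-9.61658480e-01,  2.74249704e-01, -2.58433467e-04],
       [ 2.74249818e-01,  9.61658253e-01, -6.64886652e-04],
       [ 6.61797086e-05, -7.10269218e-04, -9.99999746e-01]]), 'force': array([ 0.00146391, -0.68946929, -0.59054283]), 'wrist_torque': array([-0.02738625,  0.05661371, -0.02111376]), 'grasp_force': 0.0, 'gripper_width': 0.09522148574609253}
```

View pics/top0.png

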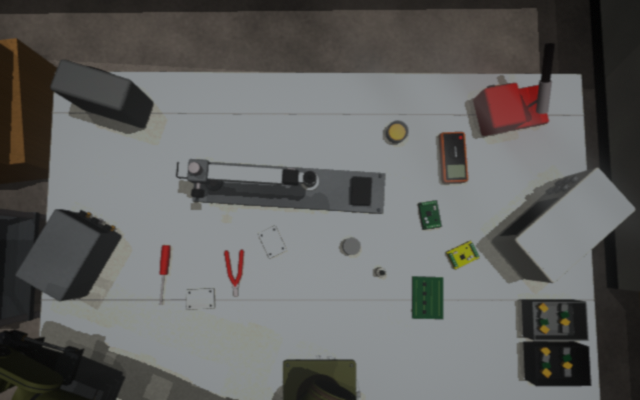

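View pics/scene0.png

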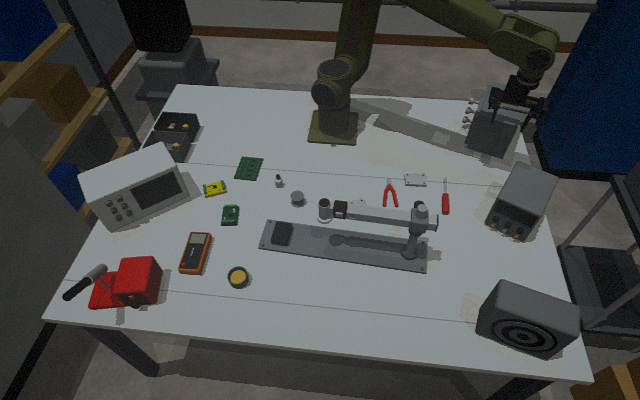

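The top view shows plates like the riser at (271,241) and (200,299). Image right is the robot's right, so the riser is the one at (271,241). The board is at (429,215), the pad at (360,191), the camera at (308,178), and the stand's post on the left.

```bash
python3 - <<'E'
from h import *
im=cv2.imread("pics/top0.png")
def crop(u,v,r=20): 
    c=im[v-r:v+r,u-r:u+r].astype(float); c=np.clip((c-c.min())*255/(c.max()-c.min()),0,255).astype(np.uint8)
    return cv2.resize(c,(260,260),interpolation=cv2.INTER_CUBIC)
cv2.imwrite("pics/c0.png",np.hstack([crop(271,242),crop(362,190),crop(429,215)]))
E
```

```text
(no output)
```

View pics/c0.png

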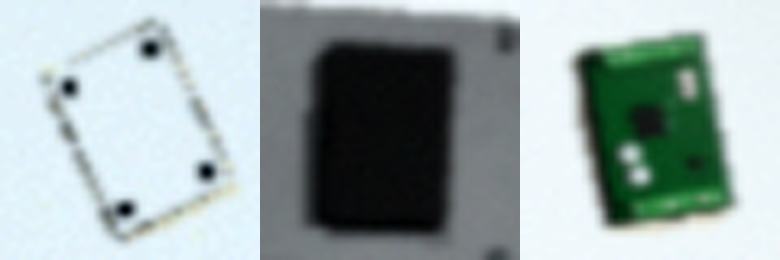

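```bash
cat >> h.py <<'E'
from scipy.optimize import minimize
def fitprism(n,im,p0,z0,z1,maskf,S=8,r=26,sz=(.08,.056)):
    "fit x,y,yaw(deg) of a prism between z0,z1 to a pixel mask"
    u,v=proj(n,[p0[0],p0[1],z1])[0].round().astype(int)
    c=im[v-r:v+r,u-r:u+r]; M=maskf(cv2.resize(c,None,fx=S,fy=S,interpolation=cv2.INTER_CUBIC)).astype(np.uint8)
    _,L,st,_=cv2.connectedComponentsWithStats(M); lab=L[M.shape[0]//2,M.shape[1]//2]; M=(L==lab).astype(np.uint8) if lab else M
    k=cv2.findContours(M,cv2.RETR_EXTERNAL,cv2.CHAIN_APPROX_NONE)[0]; k=max(k,key=cv2.contourArea); M[:]=0; cv2.drawContours(M,[k],-1,1,-1)
    def f(q):
        a=np.radians(q[2]*1); R=np.array([[np.cos(a),-np.sin(a)],[np.sin(a),np.cos(a)]])
        P=[[*(R@[sx*sz[0]/2,sy*sz[1]/2]+np.array(q[:2])/1000),z] for sx in(-1,1) for sy in(-1,1) for z in(z0,z1)]
        h=cv2.convexHull((((proj(n,P)-[u-r,v-r]+.5)*S-.5)*16).astype(np.int32))
        m=np.zeros_like(M); cv2.fillConvexPoly(m,h,1,shift=4); return (m!=M).sum()/max(M.sum(),1)
    s=minimize(f,[p0[0]*1000,p0[1]*1000,p0[2]],method="Nelder-Mead",options=dict(initial_simplex=[[p0[0]*1000+a,p0[1]*1000+b,p0[2]+c] for a,b,c in((0,0,0),(6,0,0),(0,6,0),(0,0,6))]))
    return s.x.round(2),round(s.fun,3)
gray=lambda c:c.max(2)
E
python3 - <<'E'
from h import *
im={n:cv2.imread(f"pics/{n}0.png") for n in("top","scene")}
pp=ray("top",361.5,190.5,.038); print("pad0",pp)
for n in im:
    print(n,"pad",[fitprism(n,im[n],(pp[0],pp[1],-4),.012,.038,lambda c:gray(c)<t) for t in(40,50,60)])
    b=lambda c:(c[:,:,2].astype(int)<110)
    print(n,"board",[fitprism(n,im[n],(.518,-.32,8),0,.014,lambda c:c[:,:,2]<t) for t in(80,100,120)])
    print(gray(im[n])[[190],[361]],gray(im[n])[190,372:380])
t=im["top"]
for (a,b) in(((69,87),(149,48)),((206,171),(125,209))): pass
h=np.array([[69,87],[149,48],[206,171],[125,209]])/6.5+[251,222]-.42
w=np.array([ray("top",*q,.012)[:2] for q in h]); print("riser",w.mean(0),w)
# base plate edges yaw
s=silhouettes("scene","stand"); s and print(rectfit("scene",s[0]["pixels"],.012))
for s in silhouettes("scene","riser")+silhouettes("scene","camera_head"): print(s["score"],rectfit("scene",s["pixels"],.012))
E
```

```text
pad0 [ 0.58386283 -0.11908756  0.038     ]
top pad [(array([ 583.39, -115.48,   -4.6 ]), np.float64(0.129)), (array([ 583.73, -116.18,   -3.28]), np.float64(0.04)), (array([ 584.3 , -117.1 ,   -3.63]), np.float64(0.073))]
top board [(array([ 516.34, -319.79,    9.16]), np.float64(0.064)), (array([ 516.86, -320.07,    9.19]), np.float64(0.026)), (array([ 517.13, -320.43,    8.19]), np.float64(0.092))]
[34] [83 88 88 87 88 88 89 89]
scene pad [(array([ 369.06, -175.31,   36.97]), np.float64(1.0)), (array([ 5.8335e+02, -1.1958e+02, -7.0000e-02]), np.float64(0.141)), (array([ 583.44, -118.73,   -3.03]), np.float64(0.062))]
scene board [(array([ 513.95, -323.18,    8.82]), np.float64(0.056)), (array([ 514.51, -322.67,    8.76]), np.float64(0.06)), (array([ 515.08, -322.9 ,    7.5 ]), np.float64(0.094))]
[152] [152 153 151 151 150 150 151 151]
riser [0.43789807 0.13961857] [[0.45632903 0.17022758]
 [0.47379468 0.13476485]
 [0.41917025 0.10883436]
 [0.40229832 0.14464748]]
(array([0.5169, 0.1124]), 597, 291, 86.3)
0.82 (array([0.2779, 0.3445]), 83, 63, 88.6)
0.63 (array([0.3797, 0.4474]), 100, 25, -4.1)
0.44 (array([0.4058, 0.133 ]), 48, 28, -84.1)
0.16 (array([0.5152, 0.1136]), 596, 296, 86.4)
0.98 (array([0.4629, 0.043 ]), 109, 101, -0.6)
```

```bash
cat >> h.py <<'E'
from scipy.spatial.transform import Rotation as Ro
def go(x,y,z,yawy):
    "print shift / turn in tool axes to reach tool-down TCP pose with closing axis at yaw yawy (or +180)"
    s=env.state(); R=s["tcp_rot"]; best=None
    for k in(0,180):
        a=np.radians(yawy+k); Y=np.array([np.cos(a),np.sin(a),0]); Z=np.array([0,0,-1.]); G=np.c_[np.cross(Y,Z),Y,Z]
        r=Ro.from_matrix(R.T@G).as_rotvec(degrees=True)
        if best is None or np.linalg.norm(r)<np.linalg.norm(best): best=r
    print("t",round(s["t"],2),"tcp",s["tcp_pos"].round(4),"w",round(s["gripper_width"],4),"q6",s["q"][5].round(1),"F",s["force"].round(1))
    print("  ",(R.T@(np.array([x,y,z])-s["tcp_pos"])).round(4),best.round(2))
E
python3 -c "
from h import *
go(.4375,.1393,.12,115.5)"
```

```text
t 0.45 tcp [0.1783 0.625  0.1941] w 0.0951 q6 -4.7 F [ 0.6  0.3 -0.1]
   [-0.3825 -0.396   0.0741] [-1.000e-02 -0.000e+00 -4.142e+01]
```

```bash
python3 -m crank '-0.0425 -0.044 0.008 0 0 -4.6 -1; -0.085 -0.088 0.016 0 0 -9.2 -1; -0.1275 -0.132 0.024 0 0 -13.8 -1; -0.17 -0.176 0.032 0 0 -18.4 -1; -0.2125 -0.22 0.041 0 0 -23 -1; -0.255 -0.264 0.049 0 0 -27.6 -1; -0.2975 -0.308 0.057 0 0 -32.2 -1; -0.34 -0.352 0.065 0 0 -36.8 -1; -0.37 -0.385 0.072 0 0 -40 -1; -0.3825 -0.396 0.074 0 0 -41.4 -1; -0.3825 -0.396 0.074 0 0 -41.4 -1' 20
python3 - <<'E'
from h import *
go(.4375,.1393,.003,115.5)
im=vision.get_image("top"); im2=vision.get_image("scene")
cv2.imwrite("pics/s1.png",im2)
c=im[200:280,220:320]; d=im2[150:250,280:410]
cv2.imwrite("pics/c1.png",np.hstack([cv2.resize(c,(400,320),interpolation=2),cv2.resize(d,(400,320),interpolation=2)]))
E
```

```text
t: 1.82
tcp_pos: [0.4378, 0.1385, 0.1201]
tcp_rot: [[-0.904, -0.428, -0.0], [-0.428, 0.904, 0.0], [0.0, 0.0, -1.0]]
force: [-0.4, 0.3, -0.1]
gripper_width: 0.095
grasp_force: 0.0
t 1.82 tcp [0.4378 0.1385 0.1201] w 0.095 q6 -104.5 F [-0.4  0.3 -0.1]
   [-1.000e-04  9.000e-04  1.171e-01] [ 0.01 -0.01 -0.19]
```

View pics/c1.png

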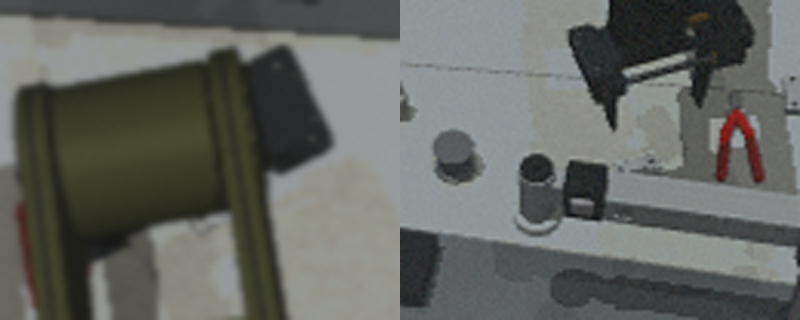

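The gripper is above the riser and hides it in the top view. The cutters (right pane, 740,150) are clear of the fingers. Descending with the fingers narrowed to about 75 mm.

```bash
python3 -m crank '0 0.001 0.04 0 0 0 -0.6; 0 0.001 0.08 0 0 0 -0.6; 0 0.001 0.105 0 0 0 -0.6; 0 0.001 0.114 0 0 0 -0.6; 0 0.001 0.1165 0 0 0 -0.6; 0 0.001 0.1165 0 0 0 0.3; 0 0.001 0.1165 0 0 0 0.3; 0 0.001 0.1165 0 0 0 0.3; 0 0.001 0.1165 0 0 0 0.3; 0 0.001 0.1165 0 0 0 0.3' 25
python3 -c "
from h import *
go(.4375,.1393,.12,115.5)"
```

```text
t: 3.18
tcp_pos: [0.4372, 0.1402, 0.0038]
tcp_rot: [[-0.903, -0.43, 0.0], [-0.43, 0.903, 0.0], [-0.0, -0.0, -1.0]]
force: [0.6, -0.6, 0.4]
gripper_width: 0.0346
grasp_force: 0.0
t 3.17 tcp [0.4372 0.1402 0.0038] w 0.0346 q6 -104.4 F [ 0.6 -0.6  0.4]
   [ 1.000e-04 -1.000e-03 -1.162e-01] [-0.    0.01 -0.02]
```

```bash
python3 -m crank '0 0 -0.03 0 0 0 -1; 0 0 -0.09 0 0 0 -1; 0 -0.06 -0.14 0 0 0 -1; 0 -0.12 -0.15 0 0 0 -1; 0 -0.18 -0.15 0 0 0 -1; 0 -0.2 -0.15 0 0 0 -1'
python3 - <<'E'
from h import *
im=vision.get_image("top"); im2=vision.get_image("scene")
for n in("top","scene"):
  for s in silhouettes(n,"riser"): print(n,s["score"],s["centre"],rectfit(n,s["pixels"],.012))
c=im[190:310,180:320]; d=im2[150:250,330:450]
f=lambda a:cv2.convertScaleAbs(cv2.resize(a,(400,400),interpolation=2),alpha=1.1)
cv2.imwrite("pics/c2.png",np.hstack([f(c),f(d)])); cv2.imwrite("pics/t2.png",im);cv2.imwrite("pics/s2.png",im2)
E
```

```text
t: 3.92
tcp_pos: [0.5243, -0.0431, 0.1545]
tcp_rot: [[-0.904, -0.428, 0.001], [-0.428, 0.904, -0.001], [-0.001, -0.001, -1.0]]
force: [-0.3, 0.8, -0.2]
gripper_width: 0.0895
grasp_force: 0.0
top 0.94 [299.7, 200.3] (array([0.2749, 0.3425]), 81, 53, -89.9)
top 0.77 [243.3, 269.3] (array([0.4376, 0.1389]), 83, 58, 26.6)
scene 0.73 [179.8, 415.7] (array([0.276 , 0.3432]), 80, 68, 89.2)
scene 0.51 [198.1, 357.8] (array([0.4083, 0.1315]), 44, 23, -84.1)
```

View pics/c2.png

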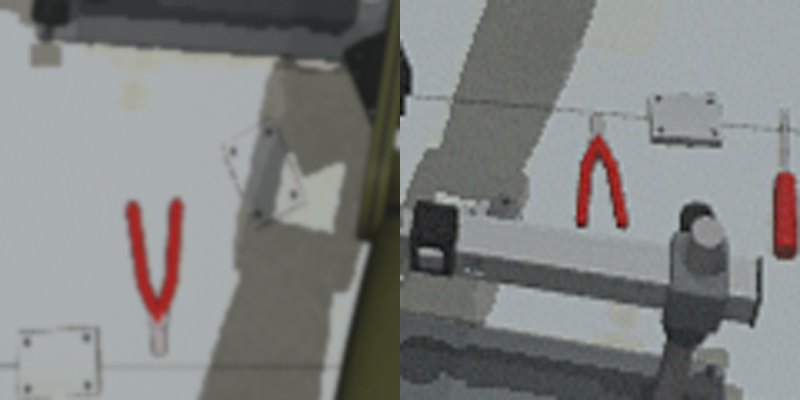

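```bash
python3 - <<'E'
from h import *
# height of the right-hand plate: scene hole vs. top holes
for z in(0,.006,.012): print(z,ray("scene",361.5,200.8,z).round(3),[ray("top",*q,z)[:2].round(3).tolist() for q in (np.array([[69,87],[149,48],[206,171],[125,209]])/6.5+[251,222]-.42)])
a=cv2.imread("pics/top0.png"); cl=cv2.createCLAHE(6,(10,10))
l=cv2.cvtColor(a,cv2.COLOR_BGR2LAB); l[:,:,0]=cl.apply(cv2.medianBlur(l[:,:,0],3)); a=cv2.cvtColor(l,cv2.COLOR_LAB2BGR)
cv2.imwrite("pics/cl.png",cv2.resize(a[60:400,50:610],(800,486),interpolation=2))
E
```

```text
0 [0.394 0.144 0.   ] [[0.457, 0.171], [0.474, 0.136], [0.419, 0.11], [0.402, 0.146]]
0.006 [0.399 0.144 0.006] [[0.457, 0.171], [0.474, 0.135], [0.419, 0.109], [0.402, 0.145]]
0.012 [0.404 0.144 0.012] [[0.456, 0.17], [0.474, 0.135], [0.419, 0.109], [0.402, 0.145]]
```

View pics/cl.png

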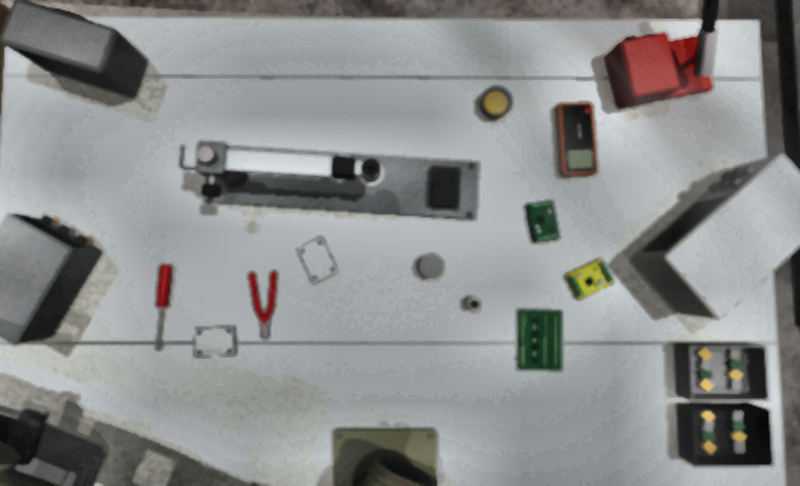

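The contrast view shows only two riser-like plates, at (317,259) and (214,341) in the enlarged picture. The fingers closed through the first one at z = 4 mm without touching anything. I need to find out what it is, by its thickness.

```bash
python3 - <<'E'
from h import *
I={n:np.mean([vision.get_image(n).astype(float) for _ in range(6)],0) for n in("top","scene")}
def crop(n,p,r=16):
    u,v=proj(n,p)[0].round().astype(int); print(n,u-r,v-r,"scale",400/(2*r))
    c=I[n][v-r:v+r,u-r:u+r]; return np.clip(cv2.resize((c-c.min())*255/(c.max()-c.min()),(300,300),interpolation=2),0,255).astype(np.uint8)
A,B=[.437,.139,.006],[.275,.342,.006]
cv2.imwrite("pics/c3.png",np.vstack([np.hstack([crop("top",A),crop("top",B)]),np.hstack([crop("scene",A),crop("scene",B)])]))
E
```

```text
top 256 226 scale 12.5
top 185 282 scale 12.5
scene 344 193 scale 12.5
scene 399 164 scale 12.5
```

View pics/c3.png

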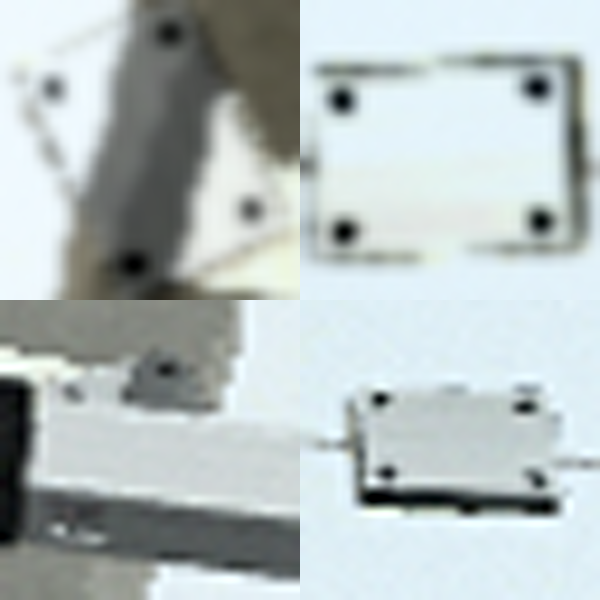

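```bash
python3 - <<'E'
from h import *
f=lambda o,p:np.array(o)+np.array(p)/9.375-.45
pairs={"A1":(f((256,226),(252,210)),f((344,193),(70,92))),"A2":(f((256,226),(133,265)),f((344,193),(165,68))),
"B1":(f((185,282),(342,99)-np.array([300,0])),f((399,164),(387-300,473-300))),"B2":(f((185,282),(237,87)),f((399,164),(80,100))),"B3":(f((185,282),(240,222)),f((399,164),(80,100))),"B4":(f((185,282),(45,231)),f((399,164),(225,106)))}
for k,(t,s) in pairs.items():
    e=[(np.linalg.norm(ray("top",*t,z)[:2]-ray("scene",*s,z)[:2]),z) for z in np.arange(-.005,.03,.001)]
    m=min(e); print(k,m,ray("top",*t,m[1]).round(4),ray("scene",*s,m[1]).round(4))
E
```

```text
A1 (np.float64(0.0016529588089626598), np.float64(0.016999999999999998)) [0.419  0.1081 0.017 ] [0.419  0.1064 0.017 ]
A2 (np.float64(0.002155091334574331), np.float64(0.016)) [0.4021 0.1445 0.016 ] [0.4025 0.1424 0.016 ]
B1 (np.float64(0.06026003571215821), np.float64(0.016999999999999998)) [0.2932 0.3729 0.017 ] [0.299  0.3129 0.017 ]
B2 (np.float64(0.027587227380214914), np.float64(0.029)) [0.2979 0.3114 0.029 ] [0.2704 0.3089 0.029 ]
B3 (np.float64(0.0012426253754706834), np.float64(0.013999999999999999)) [0.2562 0.3126 0.014 ] [0.2564 0.3113 0.014 ]
B4 (np.float64(0.001463443781373881), np.float64(0.013999999999999999)) [0.2535 0.3716 0.014 ] [0.2538 0.3702 0.014 ]
```

Triangulation puts the tops of both plates at 14–16 mm, so both look about 12 mm thick. That doesn't fit with the free closing, so I'll try the grasp once more and look while the fingers are closed.

```bash
python3 -m crank '0 0.06 0 0 0 0 -0.6; 0 0.12 0 0 0 0 -0.6; 0 0.17 0 0 0 0 -0.6; 0 0.2 0.03 0 0 0 -0.6; 0 0.202 0.08 0 0 0 -0.6; 0 0.202 0.13 0 0 0 -0.6; 0 0.202 0.145 0 0 0 -0.6; 0 0.202 0.151 0 0 0 -0.6; 0 0.202 0.151 0 0 0 -0.6' 25
python3 -m crank '0 0 0 0 0 0 0; 0 0 0 0 0 0 0; 0 0 0 0 0 0 0; 0 0 0 0 0 0 0.2; 0 0 0 0 0 0 0.2' 25
python3 - <<'E'
from h import *
go(.4375,.1393,.003,115.5)
im2=vision.get_image("scene"); im=vision.get_image("top")
f=lambda a,b:cv2.convertScaleAbs(cv2.resize(a,(400,400),interpolation=2),alpha=b)
cv2.imwrite("pics/c4.png",np.hstack([f(im2[150:220,310:380],1.5),f(im[205:275,240:310],1.3)]))
E
```

```text
t: 5.85
tcp_pos: [0.4377, 0.1422, 0.0041]
tcp_rot: [[-0.903, -0.43, 0.002], [-0.43, 0.903, 0.0], [-0.002, -0.001, -1.0]]
force: [0.0, 0.4, 1.3]
gripper_width: 0.0755
grasp_force: 0.0
t: 6.48
tcp_pos: [0.4362, 0.1421, 0.0027]
tcp_rot: [[-0.903, -0.43, 0.0], [-0.43, 0.903, -0.0], [-0.0, -0.0, -1.0]]
force: [-0.1, -0.2, -0.7]
gripper_width: 0.0391
grasp_force: 0.0
t 6.47 tcp [0.4362 0.1421 0.0027] w 0.0391 q6 -104.2 F [-0.1 -0.2 -0.7]
   [ 0.     -0.003  -0.0003] [-0.    0.   -0.02]
```

View pics/c4.png

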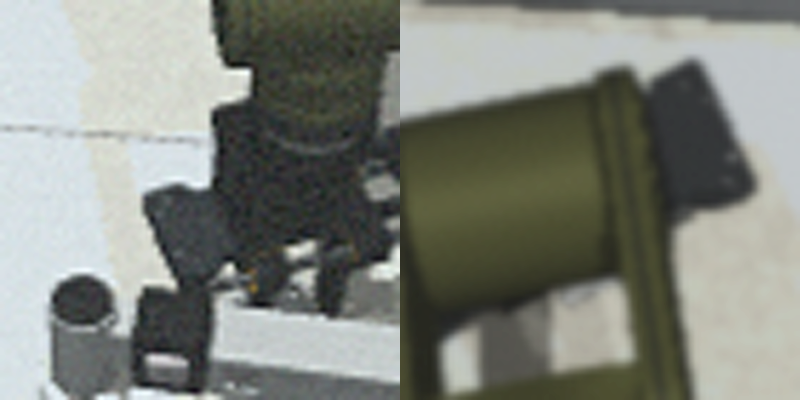

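```bash
python3 - <<'E'
from h import *
y=np.array([-.428,.904,0]); p=np.array([.4378,.1385,.1201])
print(proj("scene",[p,p-.05*y,p+.05*y]).round(1), proj("scene",[.4378,.1385,.006]))
E
```

```text
[[361.3 188.6]
 [347.5 192.4]
 [374.9 184.9]] [[359.37332695 209.01352991]]
```

The arm's pose agrees with the pictures, so the fingers really did pass through. To settle it, I'll lower them gently from here and see at what height they touch something.

```bash
python3 -m crank '0 0 0.002 0 0 0 0.2; 0 0 0.003 0 0 0 0.2; 0 0 0.003 0 0 0 0.2'; python3 -m crank '0 0 0.001 0 0 0 0.2;0 0 0.001 0 0 0 0.2'
```

```text
t: 6.95
tcp_pos: [0.4361, 0.142, -0.0005]
tcp_rot: [[-0.903, -0.43, -0.0], [-0.43, 0.903, -0.0], [0.0, 0.0, -1.0]]
force: [-0.6, -0.2, 0.1]
gripper_width: 0.0378
grasp_force: 0.0
t: 7.2
tcp_pos: [0.4362, 0.142, -0.0014]
tcp_rot: [[-0.903, -0.43, -0.0], [-0.43, 0.903, -0.0], [0.0, 0.0, -1.0]]
force: [-0.7, -0.7, -0.0]
gripper_width: 0.0384
grasp_force: 0.0
```

The reported tip is below the table with no contact, so the reported height is offset. In the earlier picture the fingertips also showed about 2 px higher than computed. I'll find the plate top by touch.

```bash
python3 -m crank '0 0 0.001 0 0 0 0.2; 0 0 0.002 0 0 0 0.2; 0 0 0.003 0 0 0 0.2;0 0 0.003 0 0 0 0.2' | grep -E 'pos|force'; python3 -m crank '0 0 0.001 0 0 0 0.2; 0 0 0.002 0 0 0 0.2; 0 0 0.003 0 0 0 0.2;0 0 0.003 0 0 0 0.2'| grep -E 'pos|force'
```

```text
tcp_pos: [0.4361, 0.142, -0.0045]
force: [0.2, 1.0, 0.2]
grasp_force: 0.0
tcp_pos: [0.4361, 0.142, -0.0075]
force: [0.6, 0.1, -0.4]
grasp_force: 0.0
```

```bash
python3 -m crank '0 0 0.001 0 0 0 0.2; 0 0 0.002 0 0 0 0.2; 0 0 0.003 0 0 0 0.2;0 0 0.003 0 0 0 0.2' | grep -E 'pos|force'; python3 -m crank '0 0 0.001 0 0 0 0.2; 0 0 0.002 0 0 0 0.2; 0 0 0.003 0 0 0 0.2;0 0 0.003 0 0 0 0.2'| grep -E 'pos|force'
```

```text
tcp_pos: [0.4364, 0.1421, -0.0083]
force: [-8.9, -0.7, 16.0]
grasp_force: 8.0
tcp_pos: [0.4364, 0.1421, -0.0084]
force: [-18.9, -3.8, 38.1]
grasp_force: 19.2
```

Contact came at reported z = -8.3 mm on a 12 mm plate, so the true fingertips are about 20 mm higher than reported. I'll back off, open, and grip with that correction.

```bash
python3 -m crank '0 0 -0.02 0 0 0 0.2; 0 0 -0.03 0 0 0 -0.8; 0 0 -0.03 0 0 0 -0.8; 0 0 -0.03 0 0 0 -0.8; 0 0 -0.03 0 0 0 -0.8'
python3 -c "
from h import *
go(.4375,.1393,-.0163,115.5)"
```

```text
t: 9.82
tcp_pos: [0.4355, 0.1419, 0.0157]
tcp_rot: [[-0.903, -0.43, -0.002], [-0.43, 0.903, -0.0], [0.002, 0.0, -1.0]]
force: [0.3, 0.5, 0.3]
gripper_width: 0.0725
grasp_force: 0.0
t 9.82 tcp [0.4355 0.1419 0.0157] w 0.0725 q6 -104.2 F [0.3 0.5 0.3]
   [-0.0008 -0.0032  0.032 ] [ 0.02 -0.1  -0.02]
```

```bash
python3 -m crank '-0.001 -0.003 0 0 0 0 -0.8; -0.001 -0.003 0.015 0 0 0 -0.8; -0.001 -0.003 0.025 0 0 0 -0.8; -0.001 -0.003 0.03 0 0 0 -0.8; -0.001 -0.003 0.03 0 0 0 0.3; -0.001 -0.003 0.03 0 0 0 0.3; -0.001 -0.003 0.03 0 0 0 0.3; -0.001 -0.003 0.03 0 0 0 0.3; -0.001 -0.003 0.03 0 0 0 0.3;-0.001 -0.003 0.03 0 0 0 0.3' 25
python3 -c "
from h import *
go(.4375,.1393,-.0163,115.5)"
```

```text
t: 11.08
tcp_pos: [0.4388, 0.1398, -0.0129]
tcp_rot: [[-0.903, -0.43, 0.001], [-0.43, 0.903, 0.0], [-0.001, -0.0, -1.0]]
force: [-0.4, -0.5, 2.4]
gripper_width: 0.0559
grasp_force: 25.0
t 11.07 tcp [ 0.4388  0.1398 -0.0129] w 0.0559 q6 -104.5 F [-0.4 -0.5  2.4]
   [0.0014 0.0001 0.0034] [-0.02  0.04 -0.01]
```

```bash
python3 -c "
from h import *
go(.45,.02,.09,115.5); go(.45,-.117,.09,100);go(.5837,-.117,.09,86.5)"
```

```text
t 11.07 tcp [ 0.4388  0.1398 -0.0129] w 0.0559 q6 -104.5 F [-0.4 -0.5  2.4]
   [ 0.0414 -0.113  -0.1029] [-0.02  0.04 -0.01]
t 11.07 tcp [ 0.4388  0.1398 -0.0129] w 0.0559 q6 -104.5 F [-0.4 -0.5  2.4]
   [ 0.1003 -0.2367 -0.1029] [-1.000e-02  4.000e-02  1.549e+01]
t 11.07 tcp [ 0.4388  0.1398 -0.0129] w 0.0559 q6 -104.5 F [-0.4 -0.5  2.4]
   [-0.0204 -0.2942 -0.1028] [-1.000e-02  4.000e-02  2.899e+01]
```

```bash
python3 -m crank '0 0 -0.02 0 0 0 0.3; 0 0 -0.06 0 0 0 0.3; 0 0 -0.103 0 0 0 0.3; 0.02 -0.056 -0.103 0 0 4 0.3; 0.041 -0.113 -0.103 0 0 8 0.3; 0.061 -0.155 -0.103 0 0 12 0.3; 0.081 -0.2 -0.103 0 0 15 0.3; 0.1 -0.237 -0.103 0 0 20 0.3; 0.06 -0.256 -0.103 0 0 25 0.3; 0.02 -0.275 -0.103 0 0 29 0.3; -0.0204 -0.2942 -0.103 0 0 29 0.3; -0.0204 -0.2942 -0.103 0 0 29 0.3' 25
python3 - <<'E'
from h import *
for n in("top","scene"):
    cv2.imwrite(f"pics/{n}5.png",vision.get_image(n))
    for s in silhouettes(n,"riser"): print(n,round(s["score"],2),s["centre"],s["pixels"].sum(),rectfit(n,s["pixels"],.115))
go(.5837,-.117,.045,86.5)
a=cv2.imread("pics/top5.png")[140:240,290:440];b=cv2.imread("pics/scene5.png")[180:280,220:370]
cv2.imwrite("pics/c5.png",np.vstack([cv2.resize(x,(450,300),interpolation=2) for x in(a,b)]))
E
```

```text
t: 12.58
tcp_pos: [0.585, -0.1169, 0.0885]
tcp_rot: [[-0.998, 0.061, -0.001], [0.061, 0.998, 0.001], [0.001, 0.0, -1.0]]
force: [-0.2, -1.2, -2.2]
gripper_width: 0.0559
grasp_force: 25.0
top 0.75 [301.3, 201.2] 522 (array([0.2865, 0.3191]), 74, 50, -87.0)
top 0.6 [197.2, 362.9] 91 (array([ 0.5581, -0.1187]), 47, 17, 84.4)
scene 0.82 [220.3, 277.6] 320 (array([ 0.5893, -0.1143]), 77, 61, -4.1)
scene 0.68 [177.2, 416.1] 264 (array([0.3726, 0.3231]), 72, 59, 88.8)
t 12.78 tcp [ 0.5821 -0.1168  0.089 ] w 0.0555 q6 -103.0 F [-0.5  0.1 -1.2]
   [-0.0017 -0.0001  0.044 ] [ 0.02 -0.09 -0.02]
```

View pics/c5.png

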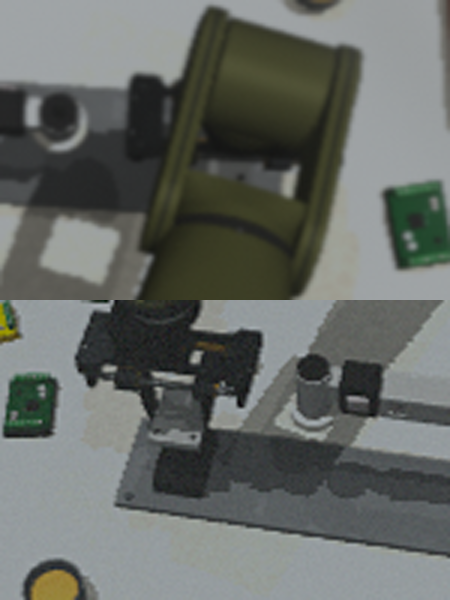

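The riser is held over the pad: the plate shows at (175,430) with the black pad under it at (180,475), clear of the camera head. I'll lower it to just above the pad and check the alignment by numbers.

```bash
python3 -m crank '-0.002 0 0.02 0 0 0 0.3; -0.002 0 0.045 0 0 0 0.3; -0.002 0 0.056 0 0 0 0.3; -0.002 0 0.058 0 0 0 0.3; -0.002 0 0.058 0 0 0 0.3' | head -2
python3 - <<'E'
from h import *
im=np.mean([vision.get_image("scene").astype(float) for _ in range(5)],0); np.save("s6.npy",im)
go(.5847,-.117,.0251,86.5)
g=im.max(2)
c=proj("scene",[.5837,-.117,.038])[0]; print(c)
u0,v0=c.round().astype(int)
for v in range(v0-8,v0+16): print(v,g[v,u0-18:u0+20].round().astype(int))
E
```

```text
t: 13.4
tcp_pos: [0.5857, -0.1173, 0.0321]
t 13.65 tcp [ 0.586  -0.1173  0.0325] w 0.0554 q6 -102.9 F [-0.2  0.3 -1.4]
   [0.0013 0.0002 0.0074] [-0.02  0.08 -0.01]
[281.91538821 231.14486116]
223 [155 143 100  82  52  33  37  39  38  43  62  70  68  76  82  81  81  80
  84  96  92  56  36  39  38  38  39  42  50  58  51  48  51  50  45  37
  34  34]
224 [149 124  89  91  80  33  38  39  36  43  53  69  67  67  73  83  81  80
  87  97  94  71  40  39  39  37  42  41  40  55  60  59  57  54  49  43
  38  35]
225 [138  94  88  93  85  49  35  38  41  43  58  69  72  69  70  68  69  75
  85  99  91  67  67  62  39  33  35  36  42  58  57  52  55  52  50  45
  36  33]
226 [145  96  89  91  94  81  32  34  38  42  63  70  68  71  69  71  67  70
  68  69  70  68  69  66  42  36  36  36  46  57  56  53  50  52  52  47
  38  40]
227 [125  88  92  90  93  86  41  36  40  51  70  70  69  74  83  80  75  70
  67  65  69  68  70  64  46  35  36  35  46  60  51  48  54  51  54  48
  44  47]
228 [91 88 90 91 90 82 40 33 41 56 67 71 68 69 69 71 70 70 70 67 68 67 67 65
 46 36 35 36 41 54 51 51 50 51
[... 1686 characters left out ...]
 35 39 39 42 40 43 40 41 41 43 39 43 43 42 40 40 38
 44 64 63 62 62 61 60 64 60 61 61 63 61 63]
242 [92 93 93 94 91 93 88 51 37 43 38 39 39 38 43 39 42 39 42 40 40 37 41 38
 49 65 62 60 72 93 92 92 86 65 61 63 63 60]
243 [95 93 93 92 94 93 87 53 37 37 35 38 40 39 42 40 40 40 39 39 38 43 39 42
 59 64 62 63 72 94 92 94 96 97 87 62 62 64]
244 [88 93 92 92 92 94 94 87 72 74 72 55 44 44 38 38 38 40 36 44 37 38 40 42
 58 61 62 60 72 94 94 93 93 93 86 59 62 60]
245 [66 94 94 94 93 94 93 92 92 89 94 92 93 93 88 75 69 55 45 41 38 37 38 44
 61 60 59 71 94 94 93 94 95 95 94 95 95 92]
246 [93 93 93 92 90 90 90 93 91 93 93 93 94 92 91 93 93 93 93 95 95 89 80 93
 94 94 94 95 96 95 94 94 94 94 96 97 95 95]
```

```bash
python3 -m crank '0.001 0 0.003 0 0 0 0.3; 0.001 0 0.005 0 0 0 0.3; 0.001 0 0.0065 0 0 0 0.3; 0.001 0 0.0075 0 0 0 0.3; 0.001 0 0.0075 0 0 0 0.3'
python3 -c "
from h import *
go(.5847,-.117,.0251,86.5)"
```

```text
t: 14.28
tcp_pos: [0.5845, -0.1171, 0.0251]
tcp_rot: [[-0.998, 0.061, -0.0], [0.061, 0.998, -0.0], [0.0, -0.0, -1.0]]
force: [-3.7, 0.5, 4.1]
gripper_width: 0.0553
grasp_force: 25.0
t 14.28 tcp [ 0.5845 -0.1171  0.0251] w 0.0553 q6 -103.0 F [-3.7  0.5  4.1]
   [-0.0002  0.0002  0.    ] [-0.01 -0.01 -0.01]
```

```bash
python3 -m crank '0 0 0 0 0 0 -0.1; 0 0 0 0 0 0 -0.5; 0 0 0 0 0 0 -0.6; 0 0 0 0 0 0 -0.8; 0 0 -0.03 0 0 0 -0.8; 0 0 -0.08 0 0 0 -0.8; 0.02 -0.05 -0.1 0 0 0 -0.8; 0.05 -0.11 -0.1 0 0 -4 -0.8; 0.06 -0.165 -0.1 0 0 -8 -0.8; 0.06 -0.2 -0.1 0 0 -12 -0.8; 0.06 -0.2 -0.1 0 0 -12 -0.8' | head -2
python3 - <<'E'
from h import *
I={n:np.mean([vision.get_image(n).astype(float) for _ in range(4)],0).astype(np.uint8) for n in("top","scene")}
for n in I: cv2.imwrite(f"pics/{n}7.png",I[n])
go(.516,-.3205,.05,99)
for n in I:
  for s in silhouettes(n,"riser"): print(n,round(s["score"],2),s["centre"],s["pixels"].sum(),rectfit(n,s["pixels"],.05))
  for t in(65,110,120): print(n,fitprism(n,I[n],(.5837,-.117,-3.5),.05,.05,lambda c:c.max(2)>t))
g=I["top"].max(2); u,v=proj("top",[.5837,-.117,.05])[0].round().astype(int); print(u,v)
for r in range(v-18,v+19,2): print(r,g[r,u-14:u+15])
E
```

```text
t: 15.65
tcp_pos: [0.5117, -0.3152, 0.1241]
t 16.05 tcp [ 0.5126 -0.312   0.1241] w 0.0858 q6 -135.0 F [-0.6  0.4 -0.4]
   [-0.0021 -0.0089  0.0741] [ 0.01  0.   -0.44]
top 0.93 [298.5, 195.4] 614 (array([0.2806, 0.3352]), 81, 60, -88.3)
top 0.55 [190.1, 359.0] 584 (array([ 0.5839, -0.115 ]), 81, 60, -0.6)
top (array([ 555.39, -108.01,    7.22]), np.float64(0.794))
top (array([ 583.26, -115.08,   -3.6 ]), np.float64(0.023))
top (array([ 583.23, -114.97,   -3.19]), np.float64(0.045))
scene 0.78 [178.4, 415.8] 273 (array([0.3125, 0.3354]), 77, 63, -89.6)
scene 0.57 [229.9, 282.1] 385 (array([ 0.5852, -0.1153]), 89, 61, -3.9)
scene (array([ 638.41, -100.44,  -44.02]), np.float64(0.866))
scene (array([ 580.55, -117.5 ,   -3.77]), np.float64(0.524))
scene (array([ 580.19, -117.07,   -4.11]), np.float64(0.541))
361 190
172 [ 99  99 101 102 102 101 101 100 100 100 101 102 103 105 107 106 106 110
 116 119 118 117 118 117 117 119 123 124 129]
174 [99 99 99 99 99 98 98 98 98 97 98 98 98 98 97 97 98 97 98 98 98 96 96 96
 96 96 96 96 96]
176 [ 99  97  95  95 100 111 119 117 109 105 106 105 104 1
[... 1274 characters left out ...]
 88  88  92  92  93]
198 [ 63  55  64 101 141 157 159 160 163 163 164 164 164 164 164 163 163 163
 161 161 160 155 142 110  86  89  93  93  93]
200 [ 62  55  68 111 140 125 102 125 155 163 164 164 164 164 164 163 162 160
 154 139 125 134 135 108  85  89  92  92  93]
202 [ 64  56  68 113 151 155 149 154 161 163 163 163 163 163 163 162 161 159
 152 131 110 123 128 101  84  90  92  92  93]
204 [ 66  59  61  72  87  91  92  91  92  97 103 111 119 123 127 135 143 145
 144 143 142 137 119  90  85  91  92  92  93]
206 [75 70 69 67 63 59 59 59 58 58 56 55 55 55 56 56 54 52 55 65 73 75 76 78
 85 91 92 93 93]
208 [99 99 99 99 95 90 88 89 89 87 84 82 82 82 82 81 79 76 77 79 79 79 80 83
 89 92 92 91 91]
```

Seen from above, the riser is within about 1 mm and 0.3° of the pad (riser 583.3, -115.1; pad 583.7, -116.2). The board is next.

```bash
python3 -c "
from h import *
go(.5166,-.320,-.0145,99)"
```

```text
t 16.15 tcp [ 0.5125 -0.3124  0.1242] w 0.0856 q6 -135.0 F [ 0.3 -1.1  0. ]
   [-0.0029 -0.0081  0.1387] [-0.    0.   -0.46]
```

```bash
python3 -m crank '-0.003 -0.008 0.03 0 0 -0.5 -0.8; -0.003 -0.008 0.08 0 0 -0.5 -0.8; -0.003 -0.008 0.12 0 0 -0.5 -0.8; -0.003 -0.008 0.134 0 0 -0.5 -0.8; -0.003 -0.008 0.138 0 0 -0.5 -0.8; -0.003 -0.008 0.1385 0 0 -0.5 -0.8; -0.003 -0.008 0.1385 0 0 -0.5 0.3; -0.003 -0.008 0.1385 0 0 -0.5 0.3; -0.003 -0.008 0.1385 0 0 -0.5 0.3; -0.003 -0.008 0.1385 0 0 -0.5 0.3; -0.003 -0.008 0.1385 0 0 -0.5 0.3' 20
python3 -c "
from h import *
go(.5166,-.32,-.0145,99)"
```

```text
t: 17.52
tcp_pos: [0.5167, -0.3209, -0.0138]
tcp_rot: [[-0.988, -0.156, 0.001], [-0.156, 0.988, -0.001], [-0.0, -0.001, -1.0]]
force: [-0.1, 0.3, 3.2]
gripper_width: 0.0557
grasp_force: 20.0
t 17.52 tcp [ 0.5167 -0.3209 -0.0138] w 0.0557 q6 -135.9 F [-0.1  0.3  3.2]
   [-0.      0.0009  0.0007] [-0.04  0.03 -0.01]
```

```bash
python3 -c "
from h import *
go(.5834,-.1171,.08,86.5)"
```

```text
t 17.52 tcp [ 0.5167 -0.3209 -0.0138] w 0.0557 q6 -135.9 F [-0.1  0.3  3.2]
   [-0.0978  0.1908 -0.0939] [-0.04  0.03 12.49]
```

```bash
python3 -m crank '0 0 -0.02 0 0 0 0.3; 0 0 -0.06 0 0 0 0.3; 0 0 -0.094 0 0 0 0.3; -0.02 0.04 -0.094 0 0 3 0.3; -0.045 0.09 -0.094 0 0 6 0.3; -0.07 0.14 -0.094 0 0 9 0.3; -0.09 0.175 -0.094 0 0 12.5 0.3; -0.098 0.191 -0.094 0 0 12.5 0.3; -0.098 0.191 -0.08 0 0 12.5 0.3; -0.098 0.191 -0.063 0 0 12.5 0.3; -0.098 0.191 -0.058 0 0 12.5 0.3; -0.098 0.191 -0.058 0 0 12.5 0.3'|head -2
python3 -c "
from h import *
go(.5834,-.1171,.0362,86.5)"
```

```text
t: 19.02
tcp_pos: [0.5824, -0.1173, 0.0424]
t 19.02 tcp [ 0.5824 -0.1173  0.0424] w 0.0556 q6 -103.0 F [ 0.1  0.2 -1.4]
   [-0.001   0.0002  0.0062] [ 0.02 -0.13 -0.09]
```

```bash
python3 -m crank '0 0 0 0 0 0 0.3; 0 0 0.001 0 0 0 0.3'|head -2
python3 -c "
from h import *
go(.5834,-.1171,.0362,86.5)"
```

```text
t: 19.27
tcp_pos: [0.5839, -0.1169, 0.0434]
t 19.27 tcp [ 0.5839 -0.1169  0.0434] w 0.0558 q6 -103.0 F [ 0.9 -0.2 -1.7]
   [ 0.0005 -0.0002  0.0072] [-0.02  0.08 -0.03]
```

```bash
python3 -m crank '0.0005 0 0.003 0 0 0 0.3; 0.0005 0 0.005 0 0 0 0.3; 0.0005 0 0.0065 0 0 0 0.3; 0.0005 0 0.0075 0 0 0 0.3; 0.0005 0 0.0075 0 0 0 0.3'
python3 -c "
from h import *
go(.5834,-.1171,.0362,86.5)"
```

```text
t: 19.9
tcp_pos: [0.5831, -0.1165, 0.0361]
tcp_rot: [[-0.998, 0.061, 0.0], [0.061, 0.998, -0.0], [-0.0, -0.0, -1.0]]
force: [-2.8, 0.4, 4.7]
gripper_width: 0.0559
grasp_force: 20.0
t 19.9 tcp [ 0.5831 -0.1165  0.0361] w 0.0559 q6 -103.0 F [-2.8  0.4  4.7]
   [-0.0004 -0.0006 -0.    ] [-0.01  0.   -0.01]
```

```bash
python3 -m crank '0 0 0 0 0 0 -0.1; 0 0 0 0 0 0 -0.5; 0 0 0 0 0 0 -0.6; 0 0 0 0 0 0 -0.8; 0 0 -0.03 0 0 0 -0.8; 0 0 -0.08 0 0 0 -0.8; 0.04 -0.03 -0.1 0 0 0 -0.8; 0.08 -0.06 -0.12 0 0 0 -0.8; 0.12 -0.1 -0.14 0 0 0 -0.8; 0.16 -0.14 -0.16 0 0 0 -0.8; 0.16 -0.14 -0.16 0 0 0 -0.8' | head -2
python3 - <<'E'
from h import *
I={n:np.mean([vision.get_image(n).astype(float) for _ in range(4)],0).astype(np.uint8) for n in("top","scene")}
for n in I: cv2.imwrite(f"pics/{n}8.png",I[n])
for t in(60,70,80): print(fitprism("top",I["top"],(.5837,-.117,-3.5),.05,.062,lambda c:c[:,:,2]<t))
for s in silhouettes("top","board"): print(round(s["score"],2),s["centre"],rectfit("top",s["pixels"],.062))
for s in silhouettes("top","camera_head"): print(round(s["score"],2),s["centre"],rectfit("top",s["pixels"],.232))
def crop(n,p,r):
    u,v=proj(n,p)[0].round().astype(int); print(n,u-r,v-r)
    c=I[n][v-r:v+r,u-r:u+r].astype(float); return np.clip(cv2.resize((c-c.min())*255/(c.max()-c.min())*1.3,(400,400),interpolation=2),0,255).astype(np.uint8)
P=[.5837,-.117,.05]
G=[.595,.082,.21]
cv2.imwrite("pics/c8.png",np.vstack([np.hstack([crop("top",P,20),crop("scene",P,20)]),np.hstack([crop("top",G,25),crop("scene",G,25)])]))
cv2.imwrite("pics/c8.png",cv2.resize(cv2.imread("pics/c8.png"),(600,600),interpolation=cv2.INTER_AREA))
E
```

```text
t: 21.28
tcp_pos: [0.4135, -0.2491, 0.1974]
(array([ 576.56, -108.  ,   -9.18]), np.float64(0.202))
(array([ 579.29, -113.76,   -3.27]), np.float64(0.275))
(array([ 5.7676e+02, -1.1326e+02, -3.7000e-01]), np.float64(0.401))
0.94 [191.8, 361.2] (array([ 0.5838, -0.1151]), 78, 57, -0.6)
0.6 [183.1, 276.6] (array([0.5929, 0.1146]), 591, 122, 86.2)
0.97 [180.3, 300.8] (array([0.588 , 0.0545]), 94, 48, 80.6)
0.38 [187.0, 277.8] (array([0.5695, 0.104 ]), 517, 105, 85.9)
top 341 170
scene 262 209
top 264 152
scene 316 183
```

View pics/c8.png

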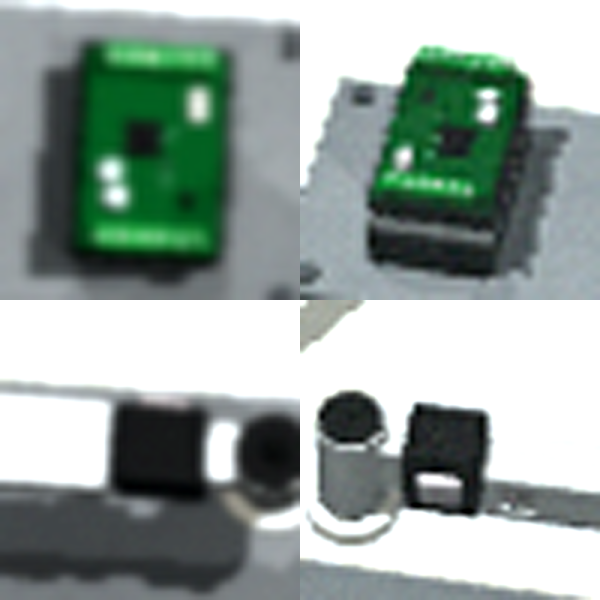

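The stack is flush: from the side, the board, the riser strip and the pad share their edges, at (435,240) in the picture. The grip at (158,452) is home, with its light button on the +x side. Approaching the grip now.

```bash
python3 -c "
from h import *
print(ray('top',290.0,176.8,.226), ray('top',264+112/6-.4,152+150/6-.4,.226))
go(.596,.081,.26,-3.5)
s=env.state();R=s['tcp_rot'];print((R.T@(np.array([.45,-.1,.26])-s['tcp_pos'])).round(3))"
```

```text
[0.59382068 0.07915741 0.226     ] [0.59425633 0.09837858 0.226     ]
t 21.77 tcp [ 0.4149 -0.2458  0.1946] w 0.0857 q6 -123.6 F [ 0.9  0.5 -0.4]
   [-0.1611  0.3371 -0.0653] [ 6.000e-02 -1.000e-02 -8.994e+01]
[-0.026  0.148 -0.065]
```

```bash
python3 -m crank '0 0 -0.03 0 0 10 -0.6; -0.01 0.02 -0.065 0 0 20 -0.6; -0.03 0.06 -0.065 0 0 30 -0.6; -0.05 0.105 -0.065 0 0 40 -0.6; -0.07 0.15 -0.065 0 0 50 -0.6; -0.09 0.195 -0.065 0 0 60 -0.6; -0.11 0.235 -0.065 0 0 70 -0.6; -0.13 0.275 -0.065 0 0 80 -0.6; -0.15 0.315 -0.065 0 0 90 -0.6; -0.161 0.337 -0.065 0 0 90 -0.6; -0.161 0.337 -0.065 0 0 90 -0.6;-0.161 0.337 -0.065 0 0 90 -0.6'|head -2
python3 -c "
from h import *
go(.5955,.081,.163,-3.5)"
```

```text
t: 23.28
tcp_pos: [0.5957, 0.0793, 0.26]
t 23.27 tcp [0.5957 0.0793 0.26  ] w 0.0765 q6 6.0 F [-0.3 -0.1  0.3]
   [ 0.0017 -0.0002  0.097 ] [-0.03  0.03  0.03]
```

```bash
python3 -m crank '0.0015 0 0.03 0 0 0 -0.6; 0.0015 0 0.06 0 0 0 -0.6; 0.0015 0 0.085 0 0 0 -0.6; 0.0015 0 0.095 0 0 0 -0.6; 0.0015 0 0.097 0 0 0 -0.6; 0.0015 0 0.097 0 0 0 0.2; 0.0015 0 0.097 0 0 0 0.35; 0.0015 0 0.097 0 0 0 0.4; 0.0015 0 0.097 0 0 0 0.6; 0.0015 0 0.097 0 0 0 0.6; 0.0015 0 0.097 0 0 0 0.6;0.0015 0 0.097 0 0 0 0.6' 30
python3 -c "
from h import *
go(.5955,.081,.163,-3.5)"
```

```text
t: 24.78
tcp_pos: [0.5962, 0.0817, 0.1636]
tcp_rot: [[0.061, 0.998, 0.0], [0.998, -0.061, 0.0], [0.0, 0.0, -1.0]]
force: [1.1, 0.5, 2.5]
gripper_width: 0.034
grasp_force: 30.0
t 24.77 tcp [0.5962 0.0817 0.1636] w 0.034 q6 6.2 F [1.1 0.5 2.5]
   [-0.0007 -0.0006  0.0006] [ 0.02 -0.01 -0.01]
```

Width is 34.0 mm, so the button is squeezed flush. Drawing the arm out along own -y.

```bash
python3 -m crank '-0.005 0 0 0 0 0 0.6; -0.015 0 0 0 0 0 0.6; -0.03 0 0 0 0 0 0.6; -0.045 0 0 0 0 0 0.6; -0.06 0 0 0 0 0 0.6; -0.075 0 0 0 0 0 0.6; -0.09 0 0 0 0 0 0.6; -0.105 0 0 0 0 0 0.6; -0.12 0 0 0 0 0 0.6; -0.135 0 0 0 0 0 0.6; -0.145 0 0 0 0 0 0.6; -0.15 0 0 0 0 0 0.6' 30
python3 -m crank '0 0 0 0 0 0 0.6;0 0 0 0 0 0 0.6' 30 | head -2
python3 - <<'E'
from h import *
d=env.state(); p=d["tcp_pos"]-np.array([.5962,.0817,.1636]); print(p, np.linalg.norm(p[:2]), d["force"],d["gripper_width"])
I={n:np.mean([vision.get_image(n).astype(float) for _ in range(4)],0) for n in("top","scene")}
for n in I: cv2.imwrite(f"pics/{n}9.png",I[n].astype(np.uint8))
P=np.array([.5834,-.116,0]);y=np.array([.061,.998,0]);x=np.array([.998,-.061,0])
# profile of the bar's top (z=.210) between grip and mouth, along own y, several lateral offsets
for n in I:
    g=I[n].max(2).astype(np.float32)
    ys=np.arange(.06,.24,.002)
    for off in(-.006,0,.006):
        q=np.array([proj(n,P+y*a+x*off+[0,0,.210])[0] for a in ys],np.float32)
        v=cv2.remap(g,q[:,:1],q[:,1:],cv2.INTER_LINEAR)[:,0]; print(n,off,v.round().astype(int).tolist())
E
```

```text
t: 26.28
tcp_pos: [0.5869, -0.0693, 0.1637]
tcp_rot: [[0.062, 0.998, 0.001], [0.998, -0.062, 0.0], [0.0, 0.001, -1.0]]
force: [1.2, 4.3, 5.6]
gripper_width: 0.0337
grasp_force: 30.0
t: 26.52
tcp_pos: [0.5868, -0.0692, 0.1636]
[-9.36904125e-03 -1.50860050e-01  3.06047200e-05] 0.15115069835459477 [0.63021507 2.10961335 3.99265989] 0.03407279284557989
top -0.006 [22, 22, 22, 22, 22, 22, 22, 26, 35, 46, 57, 64, 67, 68, 67, 64, 57, 55, 58, 64, 66, 64, 60, 65, 76, 90, 91, 82, 75, 76, 87, 92, 88, 85, 89, 95, 95, 90, 86, 87, 90, 86, 80, 76, 78, 83, 83, 79, 76, 78, 84, 83, 76, 69, 72, 82, 88, 92, 100, 125, 147, 155, 152, 144, 148, 157, 158, 153, 142, 146, 155, 158, 152, 140, 145, 154, 156, 146, 124, 133, 148, 160, 164, 164, 164, 164, 164, 164, 164, 164]
top 0 [23, 23, 22, 22, 22, 22, 25, 36, 52, 68, 77, 75, 72, 69, 67, 62, 55, 56, 61, 66, 66, 63, 66, 76, 89, 96, 94, 86, 78, 80, 91, 96, 98, 98, 98, 99, 99, 98, 97, 94, 91, 88, 86, 86, 86, 86, 86, 87, 86, 87, 87, 84, 78, 68, 73, 85, 96, 107, 123, 143, 156, 162, 163, 162, 163, 163, 163, 163, 163, 163, 163, 163, 163, 162, 162, 161, 155, 140, 119, 
[... 961 characters left out ...]
 84, 87, 92, 92, 84, 69, 67, 92, 96, 95, 95, 94, 94, 95, 95, 96, 92, 87, 83, 82, 82, 83, 83, 82, 82, 84, 84, 83, 80, 75, 65, 67, 74, 85, 96, 111, 132, 141, 142, 140, 140, 140, 141, 141, 142, 142, 141, 142, 142, 141, 141, 140, 142, 141, 131, 114, 106, 137, 142, 141, 141, 140, 140, 140, 140, 141, 140, 140]
scene 0.006 [43, 44, 52, 64, 70, 69, 69, 71, 73, 73, 73, 74, 75, 75, 74, 73, 72, 72, 72, 70, 71, 71, 72, 74, 77, 79, 75, 70, 63, 68, 72, 72, 72, 72, 75, 76, 76, 76, 75, 74, 72, 71, 70, 70, 71, 72, 74, 75, 76, 74, 72, 69, 68, 71, 74, 81, 90, 100, 101, 101, 101, 99, 95, 93, 90, 89, 94, 95, 97, 102, 103, 104, 102, 100, 98, 93, 96, 102, 116, 132, 142, 141, 140, 140, 140, 139, 139, 140, 139, 140]
```

```bash
python3 - <<'E'
from h import *
P=np.array([.5834,-.116,0]);y=np.array([.061,.998,0]);x=np.array([.998,-.061,0])
for n in("top","scene"):
    g=cv2.imread(f"pics/{n}9.png").max(2).astype(np.float32); ys=np.arange(.208,.236,.001)
    for off,z in((-.013,.216),(-.011,.216),(.011,.216),(.013,.216),(0,.216),(0,.210)):
        q=np.array([proj(n,P+y*a+x*off+[0,0,z])[0] for a in ys],np.float32)
        print(n,off,z,cv2.remap(g,q[:,:1],q[:,1:],cv2.INTER_LINEAR)[:,0].round().astype(int).tolist())
s=env.state();print(s["t"],s["tcp_pos"],s["force"])
E
```

```text
top -0.013 0.216 [98, 102, 106, 105, 104, 102, 99, 94, 101, 109, 118, 131, 143, 150, 154, 157, 159, 160, 159, 158, 157, 157, 157, 157, 158, 158, 158, 158]
top -0.011 0.216 [122, 127, 132, 133, 131, 127, 119, 112, 114, 120, 127, 138, 149, 155, 159, 162, 163, 163, 163, 163, 163, 162, 162, 162, 163, 163, 162, 162]
top 0.011 0.216 [89, 90, 89, 89, 89, 90, 91, 97, 105, 114, 127, 140, 148, 155, 160, 162, 163, 164, 164, 164, 164, 164, 164, 164, 164, 164, 164, 164]
top 0.013 0.216 [90, 90, 90, 89, 89, 89, 89, 94, 102, 110, 124, 137, 147, 154, 161, 162, 163, 164, 164, 164, 164, 164, 164, 164, 164, 164, 164, 164]
top 0 0.216 [162, 161, 160, 158, 151, 144, 135, 125, 115, 122, 130, 138, 148, 157, 160, 162, 164, 164, 164, 164, 164, 164, 164, 164, 164, 164, 164, 164]
top 0 0.21 [161, 161, 160, 159, 154, 147, 139, 130, 119, 120, 127, 135, 144, 154, 159, 161, 164, 164, 164, 164, 164, 164, 164, 164, 164, 164, 164, 164]
scene -0.013 0.216 [95, 94, 93, 94, 96, 98, 102, 108, 115, 123, 132, 140, 144, 143, 141, 141, 141, 141, 141, 141, 140, 140, 141, 141, 141, 141, 142, 142]
scene -0.011 0.216 [95, 96, 97, 97, 99, 100, 101, 110, 119, 127, 133, 139, 143, 141, 140, 140, 140, 140, 140, 139, 139, 138, 139, 139, 140, 140, 140, 140]
scene 0.011 0.216 [91, 90, 87, 87, 89, 93, 98, 104, 113, 122, 129, 137, 142, 142, 141, 140, 140, 140, 140, 140, 139, 139, 139, 139, 139, 139, 140, 140]
scene 0.013 0.216 [77, 77, 77, 77, 81, 86, 92, 102, 115, 128, 134, 140, 144, 143, 142, 140, 141, 142, 143, 143, 142, 142, 142, 142, 143, 143, 145, 146]
scene 0 0.216 [131, 140, 139, 134, 128, 121, 110, 100, 108, 121, 136, 140, 140, 140, 139, 139, 139, 139, 138, 138, 138, 138, 137, 138, 138, 139, 139, 139]
scene 0 0.21 [142, 143, 140, 136, 131, 124, 114, 104, 106, 121, 136, 143, 142, 141, 141, 140, 140, 140, 139, 139, 139, 140, 140, 140, 140, 140, 140, 140]
26.925 [ 0.58685898 -0.06907109  0.16364001] [1.07676015 2.78197067 5.37632959]
```

The third long line stands about 1.5 mm outside the mouth (the arm's own travel says 151.1 mm). I'll ease it back by that much.

```bash
python3 -m crank '0.0006 0 0 0 0 0 0.6; 0.0013 0 0 0 0 0 0.6; 0.0013 0 0 0 0 0 0.6; 0.0013 0 0 0 0 0 0.6' 30
python3 - <<'E'
from h import *
P=np.array([.5834,-.116,0]);y=np.array([.061,.998,0]);x=np.array([.998,-.061,0])
I={n:np.mean([vision.get_image(n).astype(float) for _ in range(4)],0).max(2).astype(np.float32) for n in("top","scene")}
for n in I:
    for a0 in(.106,.156):
        ys=np.arange(a0,a0+.02,.0005); q=np.array([proj(n,P+y*a+[0,0,.21])[0] for a in ys],np.float32)
        v=cv2.remap(I[n],q[:,:1],q[:,1:],cv2.INTER_LINEAR)[:,0]; w=np.clip(np.median(v)-v,0,None)*(abs(ys-ys[v.argmin()])<.004); print(n,(w*ys).sum()/w.sum()) 
s=env.state();print(s["t"],s["tcp_pos"],np.linalg.norm((s["tcp_pos"]-[.5962,.0817,.1636])[:2]),s["force"],s["gripper_width"])
for c in silhouettes("top","board"): print(c["score"],c["centre"])
E
```

```text
t: 27.42
tcp_pos: [0.5869, -0.0677, 0.1637]
tcp_rot: [[0.062, 0.998, 0.001], [0.998, -0.062, 0.0], [0.0, 0.001, -1.0]]
force: [1.1, 3.3, 5.9]
gripper_width: 0.034
grasp_force: 30.0
top 0.10705931122448979
top 0.16797524022994442
scene 0.11601436378116768
scene 0.1666503041238173
27.825 [ 0.58692883 -0.06765918  0.16363701] 0.1496466465076071 [1.26695913 2.70525252 5.00073917] 0.03377903371136758
0.9 [255.7, 463.0]
0.44 [199.8, 367.1]
```

The line now coincides with the mouth in both views (218.0 against 218.2 mm, and 216.6 against 216.2 mm).

```bash
python3 -c "
from cell import job
print(job.job_done())"
```

```text
the job is handed in; nothing more can be done
None
```

I handed the job in at about 28 s: the riser and the board are on the pad, flush to about 1 mm by camera, and the camera arm is held at its 150 mm line with the lock button squeezed in.

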